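# Replace the worn knob of the glue warmer and hold it pressed

## Task

The glue warmer's cream control knob is worn out: pull it off its spindle and leave it lying in the wooden parts tray, then take the new black knob from the tray, turn it so that its key flat matches the flat of the D-shaped spindle and push it fully home. Then press the knob in against the spindle's spring and finish while still holding it pressed right in, without letting go. Leave the other things on the bench where they are.

Things in the scene. Friction and masses are not known exactly. Their poses are not given: they have to be found in the camera images.
- old_knob: Worn cream knob with a grey pointer stripe, at the start on the spindle, any way round; its bore is worn round, 15.6 mm, so it lifts straight off after 16 mm. Skirt 38 mm across, 10 mm high; on it a grip bar 40 mm long (x), 20 mm wide (y), from 10 to 34 mm above the underside. Origin: centre of the underside; z up; x along the bar to the end with the stripe. 30 to 60 g.
- new_knob: New black knob with a red pointer stripe on top, at the start standing right way up in the tray. Skirt 38 mm across, 10 mm high; on it a grip bar 40 mm long (x), 20 mm wide (y), from 10 to 34 mm above the underside. Origin: centre of the underside; z up; x along the bar to the end with the stripe. 30 to 60 g.
- bore (a point): Mouth of the black knob's D-shaped blind bore, at its underside's centre (same axes): 18 mm deep, radius 7 mm, flat 4 mm from the axis on the +x side (under the red stripe), mouth flared by 1.5 mm over the first 3 mm. With 1 mm of play all round it slides on freely when turned within about 0.15 rad of the spindle's flat.
- tray: Shallow open wooden tray fixed to the bench, 130 mm (x) by 240 mm (y) outside, walls 4 mm thick and 16 mm high, floor 4 mm above the bench. Origin: centre of its underside. The black knob stands up to 20 mm off centre in x, 60 mm in y; the freer end has room for the old one.
- seat (a point): Centre of the top of the spindle's steel collar (34 mm across), on which a knob's underside rests when fully home; 69 mm above the bench at rest, sinks with the spindle. z up; x points to the flat's side, where red marks lie on the collar and on the black dial disc below it (62 mm across, seen even with a knob on). Spindle and dial turn together, but stiffly (0.3 N m).
- shaft_tip (a point): Centre of the tip of the brass D-shaft, 16 mm above the seat (same axes): radius 6 mm, flat 3 mm from the axis on the +x side; the last 3 mm are a quarter thinner. The flat's direction lies within 1 rad of the warmer's x, either side.
- spindle (a joint): How far the spindle is pressed in, m: 0 at rest, 0.006 at its stop; sprung, it gives way from 4 N and takes 10 N at the stop. It counts as pressed right in from 0.004.
- warmer: Grey glue warmer fixed to the bench: housing 280 mm (x) by 180 mm (y), flat top 55 mm above the bench. Origin: centre of its underside; x away from the robot. Spindle axis at x = -82 mm, y = 0. At x = +68 mm a black heater pot 124 mm across, its ceramic rim 150 mm above the bench; the stirrer in it rises to 240 mm, away from the spindle.
- tub: Bystander, leave alone: white plastic reagent tub with a blue lid, 90 mm across, 150 mm tall. Origin: centre of its underside.
- amber_jar: Bystander, leave alone: closed amber glass jar, 72 mm across, 110 mm tall. Origin: centre of its underside.
- beaker: Bystander, leave alone: empty glass beaker, 60 mm across, 75 mm tall. Origin: centre of its underside.
- sanding_block: Bystander, leave alone: cork sanding block, 100 x 60 x 32 mm. Origin: centre of its underside.
- brush: Bystander, leave alone: glue brush lying on the bench, 170 mm long.
- measuring_cylinder: Bystander, leave alone: clear measuring cylinder, 28 mm across on a white foot of 60 mm, 158 mm tall. Origin: centre of its underside.
Things that resemble listed ones, but are neither listed nor needed, are in the scene too. Of the things that look like the old_knob, the smallest one is meant.

How it is judged:
On the way, in this order (a step that is already met when the one before it is completed fails the run):
1. the worn cream knob lies in the tray, let go (x of old_knob in the frame of tray between -0.062 and 0.062 m and y of old_knob in the frame of tray between -0.117 and 0.117 m and z of old_knob in the frame of tray between 0 and 0.03 m and contact force between the fingers and old_knob below 0.1 N and linear speed of old_knob below 0.03 m/s), for 0.2 s.
2. the new black knob is fully home on the spindle, its flat matching (horizontal distance between new_knob and seat below 0.003 m and z of new_knob in the frame of seat between -0.003 and 0.0025 m and angle between the x axis of new_knob and the x axis of seat, either way round below 0.35 rad and angle between new_knob's own z axis and vertical below 0.12 rad), for 0.1 s.
At the end, for the whole second after the job is handed in: Black knob home on the spindle (within 2.5 mm of the collar, 3 mm of the axis, 0.12 rad of upright, flats matching), held by the fingers, spindle pressed in over 4 of its 6 mm; cream knob let go, at rest inside the tray, its origin under 30 mm above the bench (all of step 1 and all of step 2 and value of joint spindle above 0.004 m and contact force between the fingers and new_knob above 2 N); the arm keeps its last pose, push and grip.
It fails at once if a bystander was knocked or moved by more than 30 mm (distance of any of tub, amber_jar, beaker, sanding_block, brush, measuring_cylinder from where it was at the start of the episode above 0.03 m).
It also fails if it takes over 64 s, if anything falls off the work surface, if the arm or the gripper's body presses on something with over 40 N, if the wrist force passes 120 N, or if a joint passes its speed limit or range.

## Robot

A 6-joint arm with a two-finger parallel gripper is mounted at the origin on the work surface. World frame = base frame: x ahead of the robot, y to its left, z up, the work surface at z = 0. Lengths are in m, angles in rad, forces in N, time in s.
With the tool pointing down it reaches from about 0.375 to 0.925 m from the base axis. Payload 5.7 kg.
Tool frame: the origin (TCP) lies between the finger pads; the fingertips stand 17 mm ahead of it and the grasp point (between the pads) lies 2 mm behind it; z points along the fingers, y is the line along which they close (so a half turn about z gives the same grasp; the last joint's range is limited). The gripper opens to 88 mm and grips with 3 to 60 N. Pads are 20 mm wide; open, the fingers measure 115 mm over their backs; the gripper's body (75 mm by 178 mm) begins 61 mm behind the grasp point.
Start: joints at [-1.324, 0.359, 1.51, -0, 1.272, -0.115], TCP at [0.212, -0.561, 0.24] pointing down, gripper open.
Joint ranges: [-2.97, 2.97], [-1.01, 2.36], [0.21, 2.38], [-0.96, 4.11], [0.2, 2.71], [-2.98, 2.98]. Speed limits (rad/s): [2.39, 2.39, 3.14, 3.14, 3.14, 3.14].

## Interface

Orientations are given as a unit quaternion [x, y, z, w].
In Python, from workcell import sensors, grab_frame, bot gives the robot as it stands.
- The arm moves only by the tool carry_out, never from a script. Its argument "commands" is a list of rows, each a list of 6 numbers: the shift along the world's x, y, z in mm, then the turn, a rotation vector about the world's x, y, z in degrees. In form: [[x, y, z, wx, wy, wz], ...]. A call has 1 to 10 rows; each row is the pose to reach, as a shift and turn from the pose commanded when the call began; what a row does not reach only later rows make up. A row lasts 1/8 s, in which the tool goes at most 62.5 mm and 10.7 degrees, less where a joint would pass 70% of its speed; a pose out of reach is approached as far as the arm can. A call with a gripper value outside its range is refused whole. "grip" is the closure, from -1 (fully open) to 1 (shut), so that 0 is half open, set as the call begins (left out, the last holds). The fingers move at their own pace and stop on an object; "squeeze" is the grip in N (left out, the last holds). Time passes only in rows, so rows that repeat a pose let the fingers close. It gives the time, the measured TCP pose, the force, the opening and the grip force at its end, in the units of the state.
- sensors.state(): the state, without advancing time (a new reading comes with each control period).
- grab_frame(name): name is "scene" or "top" or "wrist"; returns a dict with "frame" (400x640x3 uint8, blue, green, red), "depth" (400x640 float32, m along the optical axis (not along the pixel's ray), 0 where there is no reading), "intrinsics" (3x3 intrinsics, pixels), "k1" (the pictures are not rectified: a ray, as slopes to the right and down, at radius r is drawn at 1 + k1 r^2 times it, then the intrinsics apply), "eye" and "orientation" of the camera in the world; the wrist camera has in their place "tool_from_camera" (4x4, takes a point from camera to tool coordinates, whose origin is the TCP and whose axes are the flange's). Camera axes: x right, y down, z forward; pixel columns grow to the right and rows downward; lengths in m; the calibration is good to about 2 mm. A picture is of the moment at which its call begins: read the wrist's pose just before it.
- bot.finish_job(): hands the job in; it is judged then, once.
The state is a dict: "t": time; "joint_pos": joint angles; "joint_velocities": joint speeds; "effort": joint torques, N m; "tool_pos": TCP position; "tcp_rot": TCP orientation; "contact_force": force on the tool from outside, world axes, zero at the start; "moment": the same for the moment, N m; "finger_gap": finger opening in m; "grasp_force": force on a finger pad.
Only numpy, scipy, OpenCV 4.12 (cv2) and the standard library are available. Lean on these libraries where they do the work, as an engineer would, in place of code of your own. Each camera call takes 0.05 s, during which the arm holds its last target. There are 200 camera calls.

## Working session

There is one attempt and no reset: what is moved stays moved. The work goes in short steps, Python scripts to look and compute and a tool call to move; the robot and the scene stay as the last step left them, time stands still between calls to the robot, and variables do not carry over. Pictures are saved under pics/ and viewed, at most 10 in all, crops included, and the job is handed in when it is done.

Besides the shell and the picture viewer there is one more tool, called after ">>>" as name([rows], argument=value, ...), one row to a line, values as JSON. carry_out: Moves the arm, as the interface text tells. Its arguments: {"type":"object","properties":{"commands":{"type":"array","items":{"type":"array","items":{"type":"number"}}},"grip":{"type":"number"},"squeeze":{"type":"number"}},"required":["commands"]}

```bash
mkdir -p pics; cat > h.py <<'E'
import numpy as np, cv2
from workcell import sensors, grab_frame, bot
from scipy.spatial.transform import Rotation as R
def shot(name):
    s=sensors.state(); f=grab_frame(name)
    if name=='wrist':
        T=np.eye(4); T[:3,:3]=R.from_quat(s['tcp_rot']).as_matrix(); T[:3,3]=s['tool_pos']; M=T@np.array(f['tool_from_camera'])
    else:
        M=np.eye(4); o=np.array(f['orientation']); M[:3,:3]=R.from_quat(o).as_matrix() if o.size==4 else o; M[:3,3]=f['eye']
    f['M']=M; return f
def ray(f,u,v):
    K=np.array(f['intrinsics'],float)
    p=cv2.undistortPoints(np.array([[[u,v]]],float),K,np.array([f['k1'],0,0,0.]))[0,0]
    return np.array([p[0],p[1],1.])
def atz(f,u,v,z):
    d=f['M'][:3,:3]@ray(f,u,v); e=f['M'][:3,3]; return e+d*(z-e[2])/d[2]
def atd(f,u,v):
    d=f['depth'][int(v),int(u)]; return f['M'][:3,:3]@(ray(f,u,v)*d)+f['M'][:3,3]
def cloud(f):
    h,w=f['depth'].shape; u,v=np.meshgrid(np.arange(w),np.arange(h))
    p=cv2.undistortPoints(np.stack([u,v],-1).reshape(-1,1,2).astype(float),np.array(f['intrinsics'],float),np.array([f['k1'],0,0,0.])).reshape(h,w,2)
    P=np.dstack([p,np.ones((h,w))])*f['depth'][...,None]
    return P@f['M'][:3,:3].T+f['M'][:3,3]
def save(f,n):
    cv2.imwrite('pics/%s.png'%n,f['frame']); np.save('pics/%s.npy'%n,f,allow_pickle=True)
def load(n): return np.load('pics/%s.npy'%n,allow_pickle=True).item()
E
python3 - <<'E'
from h import *
for n in('top','scene'):
    f=shot(n); save(f,n); print(n,f['M'],f['k1'])
print(sensors.state())
E
```

```text
top [[-0.09984552 -0.97476303  0.1996695   0.34025497]
 [-0.99500028  0.09827941 -0.01776527  0.00528808]
 [-0.00230647 -0.20044499 -0.97970224  1.04995685]
 [ 0.          0.          0.          1.        ]] -0.0431665396463831
scene [[-0.26939308  0.79744358 -0.53991769  1.14545134]
 [ 0.96290803  0.21411047 -0.16420973  0.19668857]
 [-0.01534597 -0.56412804 -0.8255447   0.99420253]
 [ 0.          0.          0.          1.        ]] -0.05407675423125566
{'t': 0.1, 'joint_pos': array([-1.32406593e+00,  3.59452888e-01,  1.51130087e+00,  1.42285820e-05,
        1.27251272e+00, -1.15093671e-01]), 'joint_velocities': array([ 0.00020144, -0.00112775, -0.00334779, -0.00106814, -0.00065954,
        0.00120645]), 'effort': array([ 1.16792195e-03, -5.16355848e+01, -2.71406955e+01,  6.76450599e-02,
        2.76569347e-02, -2.82833827e-05]), 'tool_pos': array([ 0.21224499, -0.5605774 ,  0.23889066]), 'tcp_rot': array([ 9.83680035e-01,  1.79924672e-01, -4.82606574e-05, -8.35545657e-04]), 'contact_force': array([ 0.23328667, -0.50084983,  0.12055594]), 'moment': array([0.01170202, 0.03650574, 0.02149079]), 'grasp_force': 0.0, 'finger_gap': 0.08784067630955607}
```

View pics/top.png

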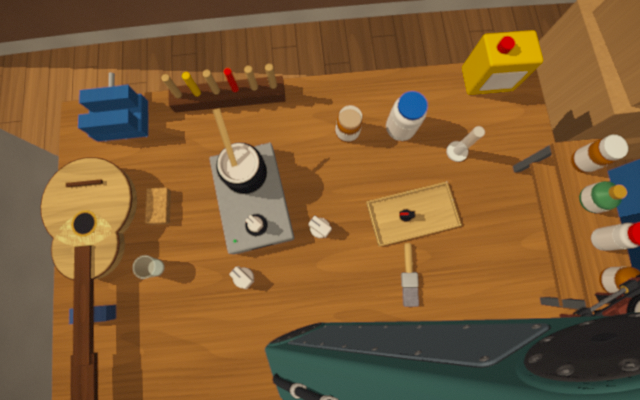

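View pics/scene.png

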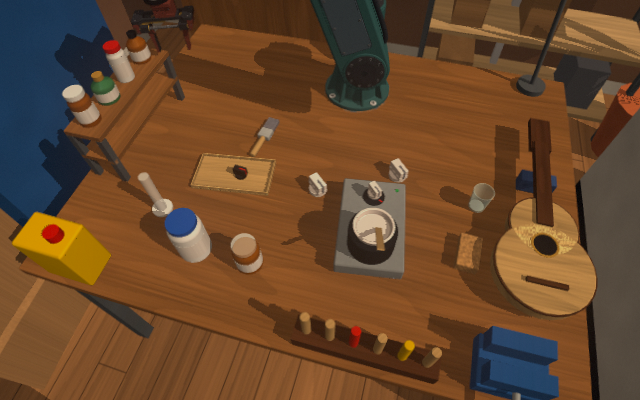

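The top view shows the warmer with the cream knob at about (255,225), larger cream decoys at (320,227) and (241,277), and the tray centred near (414,214) with the black knob at (406,214). Next I'll work out positions and enlarge both knobs.

```bash
python3 - <<'E'
from h import *
f=load('top')
for n,(u,v,z) in dict(tl=(368,204,.016),tr=(448,184,.016),br=(462,224,.016),bl=(380,245,.016),w1=(211,158,.055),w2=(272,145,.055),w3=(292,239,.055),w4=(230,252,.055),knob=(256,221,.103),newk=(406,213,.038)).items():
    print(n,atz(f,u,v,z).round(4),atd(f,u,v).round(4))
a=cv2.resize(f['frame'][195:255,215:295],None,fx=5,fy=5,interpolation=cv2.INTER_CUBIC)
b=cv2.resize(f['frame'][185:245,370:450],None,fx=5,fy=5,interpolation=cv2.INTER_CUBIC)
cv2.imwrite('pics/c1.png',np.hstack([a,b]))
P=cloud(f)
for nm,(x0,x1,y0,y1),lo,hi in (('old',(215,295,200,255),.095,.115),('new',(375,450,190,240),.030,.045)):
    Q=P[y0*1:y1,x0:x1].reshape(-1,3); Q=Q[(Q[:,2]>lo)&(Q[:,2]<hi)]; print(nm,len(Q),np.median(Q,0).round(4),Q.min(0).round(4),Q.max(0).round(4))
E
```

```text
tl [ 0.5248 -0.1569  0.016 ] [ 0.525  -0.1571  0.0146]
tr [ 0.5596 -0.3933  0.016 ] [ 0.5624 -0.3984  0.0028]
br [ 0.4413 -0.4132  0.016 ] [ 0.4427 -0.419   0.0018]
bl [ 0.4068 -0.1753  0.016 ] [ 0.4068 -0.1754  0.0158]
w1 [0.6921 0.2696 0.055 ] [0.6907 0.2685 0.0589]
w2 [0.7127 0.0963 0.055 ] [ 7.335e-01  1.014e-01 -7.000e-04]
w3 [0.4438 0.0631 0.055 ] [0.4472 0.0651 0.0216]
w4 [0.4256 0.2303 0.055 ] [0.4255 0.23   0.0562]
knob [0.494  0.1483 0.103 ] [0.4936 0.148  0.1053]
newk [ 0.4852 -0.2546  0.038 ] [ 0.4848 -0.2538  0.0412]
old 125 [0.4913 0.1555 0.1041] [0.4734 0.1369 0.0957] [0.5111 0.1737 0.1083]
new 115 [ 0.4843 -0.2592  0.039 ] [ 0.4734 -0.2808  0.0302] [ 0.4953 -0.2392  0.0431]
```

View pics/c1.png

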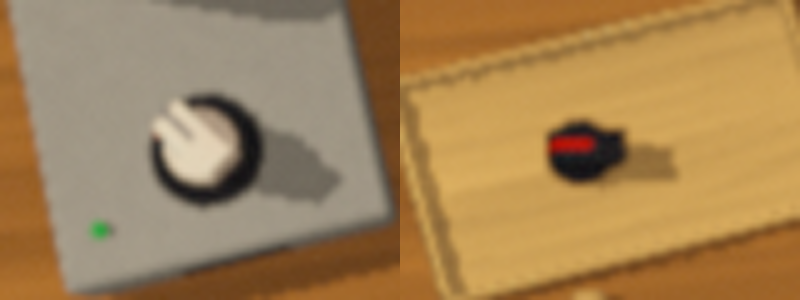

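The crop shows the cream bar's stripe end pointing up-left (world +x, +y). The black knob's red stripe points left, which is about world +y. The warmer corners put the spindle near (0.487, 0.155) and the depth agrees. Moving above it for a close look.

>>> carry_out([
  [60,20,40,0,0,0],
  [110,60,60,0,0,0],
  [150,110,60,0,0,0],
  [170,170,60,0,0,0],
  [190,230,60,0,0,0],
  [205,290,60,0,0,0],
  [220,350,60,0,0,0],
  [230,410,60,0,0,0],
  [240,470,60,0,0,0],
  [245,530,60,0,0,0],
])

```text
t: 1.35
tool_pos: [0.4564, -0.0387, 0.2995]
tcp_rot: [0.984, 0.18, 0.0, -0.0]
contact_force: [0.8, -0.9, 0.1]
finger_gap: 0.0878
grasp_force: 0.0
```

>>> carry_out([
  [0,60,0,0,0,0],
  [0,120,0,0,0,0],
  [0,160,0,0,0,0],
  [0,160,0,0,0,0],
  [0,160,0,0,0,0],
])

```text
t: 1.98
tool_pos: [0.4562, 0.1188, 0.2993]
tcp_rot: [0.984, 0.18, -0.0, 0.0]
contact_force: [0.0, -0.6, 0.1]
finger_gap: 0.0885
grasp_force: 0.0
```

```bash
python3 - <<'E'
from h import *
f=shot('wrist'); save(f,'w1'); print(f['tool_from_camera'])
P=cloud(f); m=(P[...,2]>.095)&(P[...,2]<.115)&(abs(P[...,0]-.49)<.05)&(abs(P[...,1]-.155)<.05)
Q=P[m]; print(len(Q),cv2.minAreaRect((Q[:,:2]*1000).astype(np.float32)),np.median(Q[:,2]))
v,u=np.nonzero(m)
if len(u): print(u.min(),u.max(),v.min(),v.max())
E
```

```text
[[-6.94080535e-04 -9.69178462e-01 -2.46358738e-01  6.57453546e-02]
 [ 9.99998922e-01 -9.91493451e-04  1.08319402e-03 -6.07175306e-05]
 [-1.29407139e-03 -2.46357721e-01  9.69178105e-01 -1.44547099e-01]
 [ 0.00000000e+00  0.00000000e+00  0.00000000e+00  1.00000000e+00]]
753 ((491.84796142578125, 154.84356689453125), (40.866302490234375, 20.105777740478516), 42.99249267578125) 0.1025371719271353
279 310 115 156
```

View pics/w1.png

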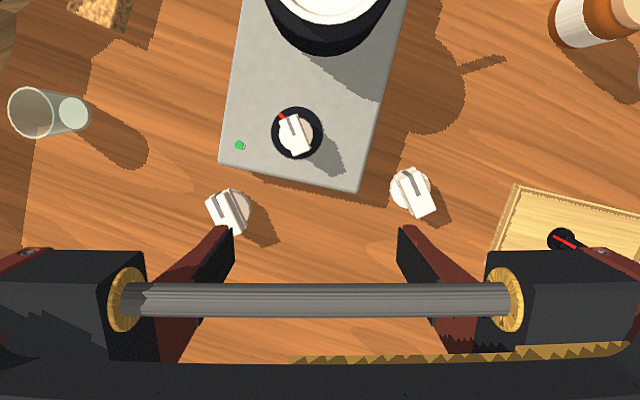

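The wrist view shows the cream knob's bar centred at (0.4918, 0.1548), 40.9 x 20.1 mm, at 43°. Size and height match the listed knob. The dial's red mark is near pixel (282,116).

>>> carry_out([
  [18,18,-50,0,0,10],
  [36,36,-100,0,0,20],
  [36,36,-140,0,0,22.2],
  [36,36,-170,0,0,22.2],
  [36,36,-190,0,0,22.2],
  [36,36,-200,0,0,22.2],
  [36,36,-200,0,0,22.2],
  [36,36,-200,0,0,22.2],
])

```text
t: 3.02
tool_pos: [0.4932, 0.155, 0.1004]
tcp_rot: [0.931, 0.366, 0.001, 0.0]
contact_force: [-0.4, 0.4, -0.6]
finger_gap: 0.088
grasp_force: 0.0
```

```bash
python3 - <<'E'
from h import *
f=load('w1'); c=np.array([.4918,.1548])
I=f['frame'].astype(int); P=cloud(f)
m=(I[...,2]>120)&(I[...,1]<70)&(I[...,0]<70); m[:90]=0;m[170:]=0;m[:,:260]=0;m[:,335:]=0
v,u=np.nonzero(m); print(len(u),u.mean(),v.mean(),P[m].mean(0))
p=P[m].mean(0)[:2]-c; print(np.degrees(np.arctan2(p[1],p[0])),np.linalg.norm(p))
print(sensors.state()['tool_pos'],R.from_quat(sensors.state()['tcp_rot']).as_matrix()[:,0])
E
```

```text
25 281.12 115.56 [0.50421026 0.17867953 0.05701027]
62.53897647730322 0.02691182393914159
[0.49320446 0.15500085 0.1004207 ] [0.732627   0.68062921 0.00125208]
```

>>> carry_out([
  [-1,0,-1,0,0,0],
  [-1,0,-1,0,0,0],
  [-1,0,-1,0,0,0],
  [-1,0,-1,0,0,0],
  [-1,0,-1,0,0,0],
  [-1,0,-1,0,0,0],
], grip=1, squeeze=25)

```text
t: 3.78
tool_pos: [0.4914, 0.1553, 0.0986]
tcp_rot: [0.931, 0.366, -0.0, -0.0]
contact_force: [-0.5, -0.2, -0.0]
finger_gap: 0.0311
grasp_force: 0.0
```

>>> carry_out([
  [0,0,8,0,0,0],
  [0,0,20,0,0,0],
  [0,0,50,0,0,0],
  [0,0,100,0,0,0],
  [0,0,140,0,0,0],
  [-30,0,140,0,0,0],
  [-60,-40,140,0,0,0],
  [-60,-40,140,0,0,0],
  [-60,-40,140,0,0,0],
])

```text
t: 4.9
tool_pos: [0.4322, 0.1155, 0.2395]
tcp_rot: [0.931, 0.366, 0.001, 0.0]
contact_force: [0.0, 0.0, -1.1]
finger_gap: 0.0197
grasp_force: 25.0
```

```bash
python3 - <<'E'
from h import *
f=shot('wrist'); save(f,'w2'); I=f['frame']; P=cloud(f)
m=(abs(P[...,0]-.49)<.045)&(abs(P[...,1]-.155)<.045)
v,u=np.nonzero(m); y0,y1,x0,x1=v.min(),v.max(),u.min(),u.max(); print(y0,y1,x0,x1)
y1=min(y1,y0+120)
cv2.imwrite('pics/c2.png',cv2.resize(I[y0:y1,x0:x1],None,fx=5,fy=5,interpolation=cv2.INTER_CUBIC)[:600,:800])
for lo,hi in((.055,.066),(.066,.0745),(.08,.095)):
    q=P[m&(P[...,2]>lo)&(P[...,2]<hi)]
    if len(q)>3: print(lo,len(q),cv2.minEnclosingCircle((q[:,:2]*1000).astype(np.float32)),np.median(q,0))
r=I.astype(int); red=m&(r[...,2]>110)&(r[...,1]<80)&(r[...,0]<80)&(P[...,2]>.05)
print(red.sum()); 
for lo,hi in((.05,.065),(.065,.075)):
    k=red&(P[...,2]>lo)&(P[...,2]<hi); print(k.sum(),P[k].mean(0) if k.any() else None, P[k].min(0) if k.any() else '', P[k].max(0) if k.any() else '')
E
```

```text
0 399 0 639
0.055 3557 ((490.22174072265625, 155.02076721191406), 61.57564926147461) [0.49094917 0.15464296 0.05602377]
0.066 921 ((491.54815673828125, 155.175537109375), 16.951379776000977) [0.49190881 0.15580228 0.0685386 ]
0.08 90 ((491.4892578125, 155.01026916503906), 5.393940448760986) [0.49105323 0.1543498  0.08354009]
796
72 [0.50304766 0.17664817 0.05719212] [0.49852113 0.17091936 0.05494079] [0.50801131 0.18213391 0.05925256]
12 [0.49724538 0.16575386 0.06918242] [0.49570455 0.16294091 0.0677044 ] [0.49913981 0.16867265 0.07010895]
```

View pics/c2.png

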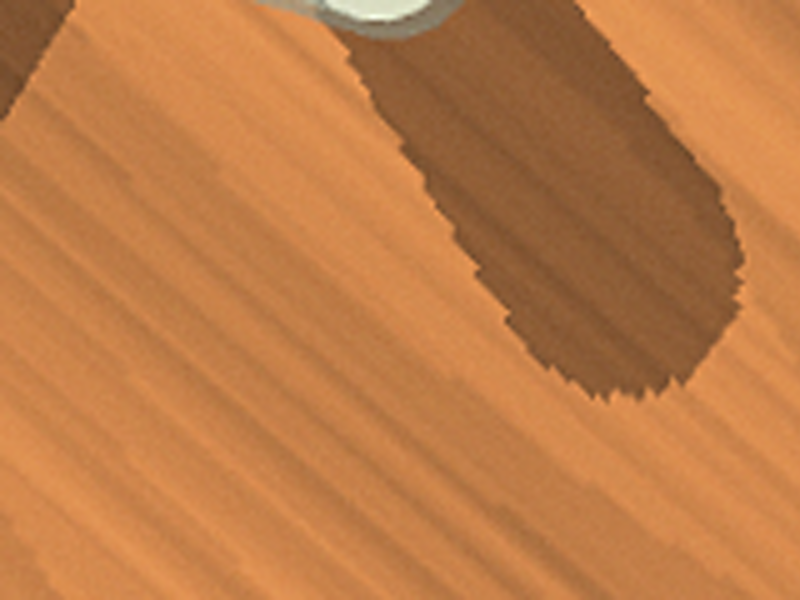

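The c2 crop landed on bare bench beside the beaker because of a masking bug, but the numbers are good. The collar centre is (0.4915, 0.1551) with radius 17 mm. Both red marks put the flat at about 61.6°, which is within 1 rad of the warmer's x. Now checking how the old knob sits in the fingers, and the new knob's location.

```bash
python3 - <<'E'
from h import *
f=load('w2'); P=cloud(f); s=sensors.state(); t=s['tool_pos']
m=(f['depth']>0)&(np.hypot(P[...,0]-t[0],P[...,1]-t[1])<.024)&(P[...,2]>t[2]-.05)&(P[...,2]<t[2]+.01)
I=f['frame'].astype(int); m&=(I.min(-1)>90)
q=P[m]; print(len(q),t, np.histogram(q[:,2]-t[2],bins=np.arange(-.05,.012,.003)))
cv2.imwrite('pics/c3.png',cv2.resize(f['frame'][180:330,200:440],None,fx=3,fy=3))
E
```

```text
3618 [0.43250623 0.11566774 0.23931599] (array([   0,    0,    0,    1,   28,   20,   85,  231,   48,   71,   56,
         76,   63,   66,  729, 2141,    3,    0,    0,    0]), array([-0.05 , -0.047, -0.044, -0.041, -0.038, -0.035, -0.032, -0.029,
       -0.026, -0.023, -0.02 , -0.017, -0.014, -0.011, -0.008, -0.005,
       -0.002,  0.001,  0.004,  0.007,  0.01 ]))
```

View pics/c3.png

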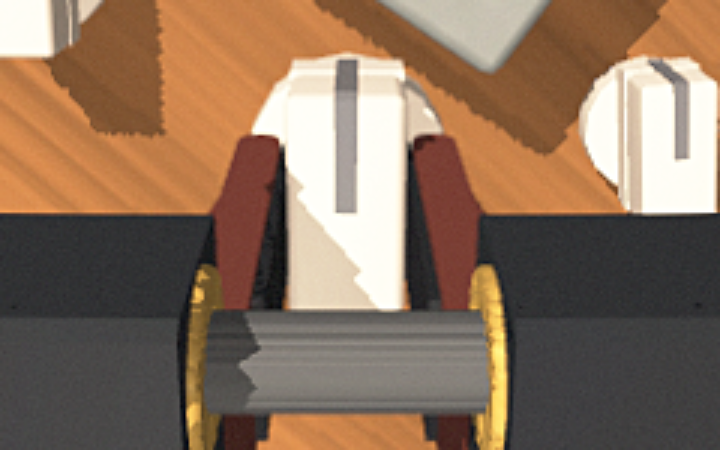

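The crop shows the cream knob held square by its bar, with its top 3.5 mm below the TCP, so its underside is 38 mm below the TCP. Carrying it to the free end of the tray.

>>> carry_out([
  [10,-60,0,0,0,0],
  [20,-120,0,0,0,0],
  [30,-180,0,0,0,0],
  [40,-240,0,0,0,0],
  [50,-300,0,0,0,0],
  [58,-360,0,0,0,0],
  [60,-420,-10,0,0,0],
  [60,-465,-50,0,0,0],
  [60,-465,-100,0,0,0],
  [60,-465,-140,0,0,0],
])

```text
t: 6.2
tool_pos: [0.4921, -0.3505, 0.0962]
tcp_rot: [0.931, 0.365, -0.0, -0.0]
contact_force: [-0.2, -1.4, -1.0]
finger_gap: 0.0195
grasp_force: 25.0
```

>>> carry_out([
  [0,0,-25,0,0,0],
  [0,0,-45,0,0,0],
  [0,0,-54,0,0,0],
  [0,0,-56,0,0,0],
  [0,0,-56,0,0,0],
  [0,0,-56,0,0,0],
])

```text
t: 6.95
tool_pos: [0.4919, -0.3501, 0.0434]
tcp_rot: [0.931, 0.366, 0.0, 0.001]
contact_force: [0.3, 0.4, -0.9]
finger_gap: 0.02
grasp_force: 25.0
```

```bash
python3 - <<'E'
from h import *
s=sensors.state(); print(s['tool_pos'],s['contact_force'])
f=shot('wrist'); save(f,'w3'); P=cloud(f); d=f['depth']>0
m=d&(P[...,2]>.033)&(P[...,2]<.045)&(abs(P[...,0]-.484)<.04)&(abs(P[...,1]+.257)<.04)
q=P[m]; print(len(q)); 
if len(q)>5: print(cv2.minAreaRect((q[:,:2]*1000).astype(np.float32)),np.median(q,0))
E
```

```text
[ 0.49192814 -0.35008392  0.04338558] [ 0.26495534  0.39891219 -0.86974746]
3764
((484.0730285644531, -259.9361267089844), (41.264408111572266, 20.73875617980957), 84.5787582397461) [ 0.48518703 -0.26030239  0.03737052]
```

>>> carry_out([
  [0,0,-1.5,0,0,0],
  [0,0,-1.5,0,0,0],
])

```text
t: 7.25
tool_pos: [0.492, -0.3503, 0.0421]
tcp_rot: [0.931, 0.366, 0.0, 0.001]
contact_force: [-0.5, 0.3, 4.0]
finger_gap: 0.0201
grasp_force: 25.0
```

>>> carry_out([
  [0,0,0,0,0,0],
  [0,0,0,0,0,0],
  [0,0,0,0,0,0],
  [0,0,0,0,0,0],
  [0,0,0,0,0,0],
], grip=0.1)

```text
t: 7.88
tool_pos: [0.4914, -0.3497, 0.0411]
tcp_rot: [0.931, 0.366, -0.0, -0.0]
contact_force: [-1.0, -0.5, -0.0]
finger_gap: 0.0392
grasp_force: 0.0
```

>>> carry_out([
  [0,0,20,0,0,0],
  [0,0,60,0,0,0],
  [-10,20,120,0,0,10],
  [-25,50,140,0,0,20],
  [-40,75,140,0,0,30],
  [-50,80,140,0,0,41.5],
  [-50,80,140,0,0,41.5],
  [-50,80,140,0,0,41.5],
  [-50,80,140,0,0,41.5],
])

```text
t: 9.0
tool_pos: [0.4419, -0.2703, 0.181]
tcp_rot: [0.741, 0.671, 0.0, 0.0]
contact_force: [0.1, 0.4, -1.1]
finger_gap: 0.0395
grasp_force: 0.0
```

```bash
python3 - <<'E'
from h import *
s=sensors.state(); print(s['tool_pos'],R.from_quat(s['tcp_rot']).as_matrix()[:,0])
f=shot('wrist'); save(f,'w4'); P=cloud(f); d=f['depth']>0
for x,y,lo in((.485,-.26,.033),(.492,-.35,.033)):
    m=d&(P[...,2]>lo)&(P[...,2]<.045)&(abs(P[...,0]-x)<.04)&(abs(P[...,1]-y)<.04)
    q=P[m]; print(len(q)); 
    if len(q)>5: print(cv2.minAreaRect((q[:,:2]*1000).astype(np.float32)),np.median(q,0))
r=f['frame'].astype(int); k=d&(r[...,2]>110)&(r[...,1]<70)&(r[...,0]<70)&(P[...,2]>.03)&(P[...,2]<.045)&(abs(P[...,1]+.26)<.04)&(abs(P[...,0]-.485)<.04)
print(k.sum(),P[k].mean(0))
E
```

```text
[ 0.44194712 -0.27031083  0.18104988] [ 9.94804350e-02  9.95039509e-01 -1.35849074e-04]
909
((483.3838806152344, -259.6497802734375), (38.850250244140625, 20.05705451965332), 83.88030242919922) [ 0.48310544 -0.25902071  0.03761183]
107
((505.1004333496094, -336.93157958984375), (5.617921352386475, 19.5023136138916), 37.1669807434082) [ 0.5055946  -0.33665926  0.03747291]
136 [ 0.48470884 -0.24992583  0.03788959]
```

View pics/w4.png

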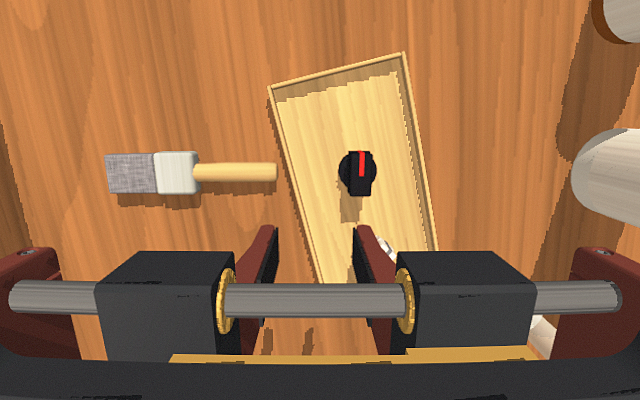

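The view shows the cream knob in the tray behind the right finger, and the black knob upright at pixel (358,172) with its red stripe towards +y: centre (0.4837, -0.2597), angle 84.3°. Going in to grasp it.

>>> carry_out([
  [42,10.5,-10,0,0,0],
  [42,10.5,-60,0,0,0],
  [42,10.5,-100,0,0,0],
  [42,10.5,-130,0,0,0],
  [42,10.5,-145,0,0,0],
  [42,10.5,-147,0,0,0],
  [42,10.5,-147,0,0,0],
])

```text
t: 9.93
tool_pos: [0.4841, -0.2597, 0.0349]
tcp_rot: [0.741, 0.672, 0.0, 0.001]
contact_force: [-0.6, -0.5, 0.7]
finger_gap: 0.0399
grasp_force: 0.0
```

>>> carry_out([
  [0,0,0,0,0,0],
  [0,0,0,0,0,0],
  [0,0,0,0,0,0],
  [0,0,0,0,0,0],
  [0,0,0,0,0,0],
  [0,0,0,0,0,0],
], grip=1, squeeze=25)

```text
t: 10.68
tool_pos: [0.4839, -0.2596, 0.0349]
tcp_rot: [0.741, 0.672, 0.0, 0.001]
contact_force: [-1.1, 0.4, 6.5]
finger_gap: 0.0199
grasp_force: 25.0
```

>>> carry_out([
  [0,0,30,0,0,0],
  [0,0,90,0,0,0],
  [-10,30,150,0,0,0],
  [-20,75,185,0,0,-5],
  [-30,135,185,0,0,-10],
  [-35,195,185,0,0,-15],
  [-35,250,185,0,0,-22.7],
  [-35,310,185,0,0,-22.7],
  [-35,350,185,0,0,-22.7],
  [-35,350,185,0,0,-22.7],
])

```text
t: 11.92
tool_pos: [0.4478, 0.093, 0.2191]
tcp_rot: [0.857, 0.515, 0.0, -0.0]
contact_force: [0.0, -0.3, -0.7]
finger_gap: 0.0196
grasp_force: 25.0
```

```bash
python3 - <<'E'
from h import *
s=sensors.state(); t=s['tool_pos']; x=R.from_quat(s['tcp_rot']).as_matrix()[:,0]
print(t,np.degrees(np.arctan2(x[1],x[0])),s['contact_force'])
f=shot('wrist'); save(f,'w5'); P=cloud(f); d=f['depth']>0; I=f['frame'].astype(int)
m=d&(abs(P[...,0]-.4915)<.025)&(abs(P[...,1]-.155)<.025)
q=P[m&(P[...,2]>.066)&(P[...,2]<.0745)]
if len(q)>5: print(len(q),cv2.minEnclosingCircle((q[:,:2]*1000).astype(np.float32)))
m=d&(np.hypot(P[...,0]-t[0],P[...,1]-t[1])<.03)&(P[...,2]>t[2]-.009)&(P[...,2]<t[2]+.004)&(I.max(-1)<60)
q=P[m]; print(len(q),cv2.minAreaRect((q[:,:2]*1000).astype(np.float32)),np.median(q[:,2])-t[2])
k=d&(I[...,2]>110)&(I[...,1]<70)&(I[...,0]<70)&(np.hypot(P[...,0]-t[0],P[...,1]-t[1])<.03)&(P[...,2]>t[2]-.02)
q=P[k]; print(k.sum(),cv2.minAreaRect((q[:,:2]*1000).astype(np.float32)),np.median(q[:,2])-t[2])
cv2.imwrite('pics/c5.png',cv2.resize(f['frame'][60:330,160:480],None,fx=2.2,fy=2.2))
E
```

```text
[0.44783109 0.09303981 0.21908573] 61.968638161477635 [ 0.02099347 -0.26555493 -0.6674423 ]
1075 ((491.75732421875, 155.28530883789062), 17.141759872436523)
2342 ((448.8852844238281, 96.3805160522461), (32.92079544067383, 22.102275848388672), 63.43925476074219) 0.0024921613871516923
924 ((457.1019287109375, 103.32561492919922), (32.147972106933594, 40.71332931518555), 26.629858016967773) 0.0034611519399453394
```

View pics/c5.png

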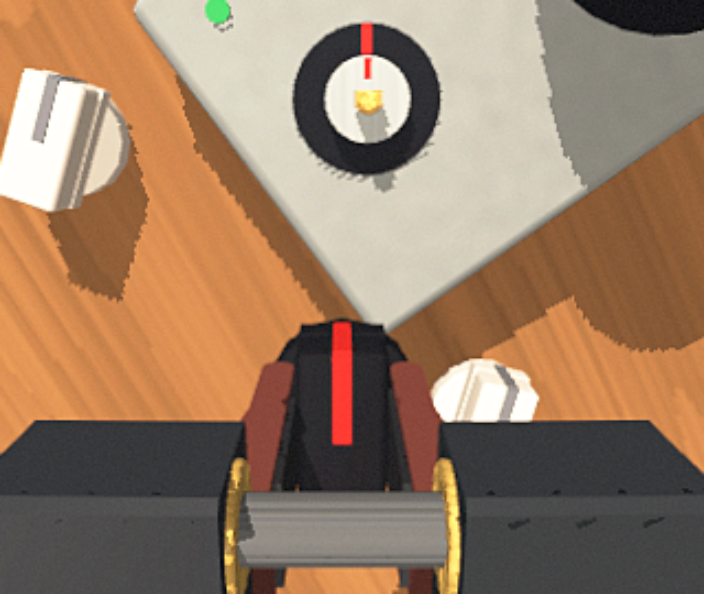

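The crop shows the dial and collar marks and the knob's red stripe all pointing the same way (crop columns 366 and 342, both straight up). Tool yaw is 62.0° against the flat's 61.6°, and the collar centre re-measures as (0.4917, 0.1553). Lowering onto the shaft.

>>> carry_out([
  [22,31,0,0,0,0],
  [44,62,-20,0,0,0],
  [44,62,-60,0,0,0],
  [44,62,-90,0,0,0],
  [44,62,-97,0,0,0],
  [44,62,-97,0,0,0],
  [44,62,-101,0,0,0],
  [44,62,-104,0,0,0],
  [44,62,-104,0,0,0],
])

```text
t: 13.1
tool_pos: [0.4925, 0.1528, 0.1154]
tcp_rot: [0.858, 0.513, 0.0, 0.0]
contact_force: [0.4, 0.9, -0.2]
finger_gap: 0.0198
grasp_force: 25.0
```

```bash
python3 - <<'E'
from h import *
for i in range(3):
    s=sensors.state(); x=R.from_quat(s['tcp_rot']).as_matrix()[:,0]; print(s['tool_pos'],np.degrees(np.arctan2(x[1],x[0])),s['contact_force'],s['moment']); grab_frame('scene')
E
```

```text
[0.49251185 0.15278989 0.11541323] 61.73015733299232 [ 0.37316782  0.93784577 -0.19812126] [-0.06457165 -0.06021877 -0.00456067]
[0.49251923 0.15282534 0.11541841] 61.73646061441885 [-0.35470958 -0.39964142 -0.24646981] [-0.02443484 -0.05174642 -0.00152625]
[0.49253351 0.1528433  0.11539083] 61.736386736949584 [ 0.26107897 -0.51179752 -0.92160053] [-0.0055028  -0.06565683 -0.0276489 ]
```

No contact yet, but the tool sits 2.4 mm short in y. Correcting this before going on.

>>> carry_out([
  [-0.8,2.4,0,0,0,0],
  [-0.8,2.4,0,0,0,0],
  [-0.8,2.4,-3,0,0,0],
  [-0.8,2.4,-5,0,0,0],
  [-0.8,2.4,-7,0,0,0],
  [-0.8,2.4,-7,0,0,0],
  [-0.8,2.4,-7,0,0,0],
])

```text
t: 14.12
tool_pos: [0.4918, 0.1553, 0.1081]
tcp_rot: [0.858, 0.513, 0.0, -0.0]
contact_force: [1.2, 0.9, -0.7]
finger_gap: 0.0199
grasp_force: 25.0
```

About 7 mm onto the shaft with no force. Continuing down to the collar.

>>> carry_out([
  [0,0,-3,0,0,0],
  [0,0,-6,0,0,0],
  [0,0,-8,0,0,0],
  [0,0,-9,0,0,0],
  [0,0,-9,0,0,0],
  [0,0,-9,0,0,0],
  [0,0,-9,0,0,0],
])

```text
t: 15.0
tool_pos: [0.4919, 0.1553, 0.0993]
tcp_rot: [0.858, 0.513, 0.0, -0.0]
contact_force: [0.9, 3.1, 3.0]
finger_gap: 0.02
grasp_force: 25.0
```

3 N upward at the expected seat height, so it is home. Tightening the grip and pressing in.

>>> carry_out([
  [0,0,-1,0,0,0],
  [0,0,-1,0,0,0],
  [0,0,-2.5,0,0,0],
  [0,0,-4,0,0,0],
  [0,0,-5.5,0,0,0],
  [0,0,-6.5,0,0,0],
  [0,0,-6.5,0,0,0],
  [0,0,-6.5,0,0,0],
  [0,0,-6.5,0,0,0],
], squeeze=45)

```text
t: 16.12
tool_pos: [0.4919, 0.1553, 0.0937]
tcp_rot: [0.858, 0.513, 0.0, 0.0]
contact_force: [-1.4, 2.4, 16.6]
finger_gap: 0.0201
grasp_force: 45.0
```

```bash
python3 - <<'E'
from h import *
f=shot('wrist'); s=sensors.state(); print(s['tool_pos'],s['contact_force'],s['moment'])
save(f,'w6'); P=cloud(f); d=f['depth']>0; t=s['tool_pos']; I=f['frame'].astype(int)
k=d&(I[...,2]>110)&(I[...,1]<70)&(I[...,0]<70)&(np.hypot(P[...,0]-t[0],P[...,1]-t[1])<.022)&(P[...,2]>t[2]-.02)
print(k.sum(),np.median(P[k][:,2])-t[2])
S=shot('scene'); save(S,'s6'); p=np.array([.4917,.1553,.09]); q=S['M'][:3,:3].T@(p-S['M'][:3,3]); uv=cv2.projectPoints(q[None],np.zeros(3),np.zeros(3),np.array(S['intrinsics'],float),np.array([S['k1'],0,0,0.]))[0].ravel().astype(int)
a=cv2.resize(S['frame'][uv[1]-50:uv[1]+40,uv[0]-50:uv[0]+50],None,fx=4,fy=4)
b=cv2.resize(f['frame'][130:310,220:420],None,fx=2,fy=2)
cv2.imwrite('pics/c6.png',np.hstack([a,b]))
E
```

```text
[0.49193517 0.15532108 0.09373967] [-2.45466994  2.19173569 15.63226277] [0.37699564 0.35345971 0.01840714]
578 0.003014634364138874
```

View pics/c6.png

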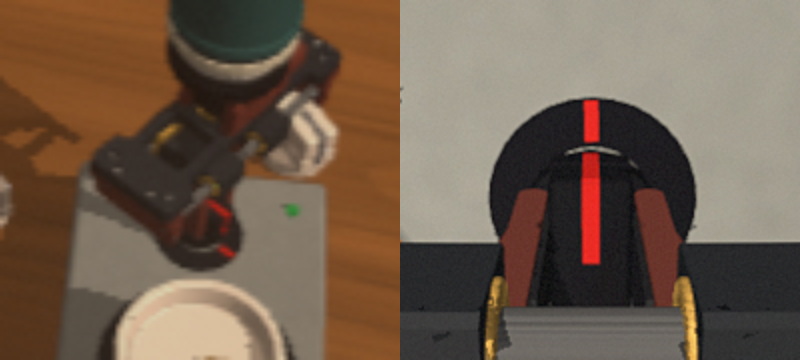

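The picture shows the knob's red stripe in line with the dial mark. The push of about 16 N is above the 10 N needed at the stop, and the tool sank 5.6 mm below the seat contact. The knob is home and pressed right in, so I'm handing in.

```bash
python3 -c "
from workcell import bot
print(bot.finish_job())"
```

```text
the job is handed in; nothing more can be done
None
```

I handed the job in at about 16 s with the cream knob lying in the tray and the black knob home on the spindle, its flat aligned, still gripped at 45 N and pressed about 5.6 mm in; no verdict came back.

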